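# Fit the keyed lap plate on the flat lap's spindle

### The arm

A 7-joint arm with a two-finger parallel gripper is mounted at the origin on the work surface. World frame = base frame: x ahead of the robot, y to its left, z up, the work surface at z = 0. Lengths are in m, angles in rad, forces in N, time in s.
With the tool pointing down it reaches from about 0.4 to 0.85 m from the base axis. Payload 4.5 kg.
Tool frame: the origin (TCP) lies at the very end of the fingers, on their centre line; the grasp point (between the pads) lies 19 mm behind it (r.grip_depth is the distance from the TCP to the grasp point, in m); z points along the fingers, x is the direction in which the jaws open and shut, and the axes are right-handed (so a half turn about z gives the same grasp; the last joint's range is limited). The gripper opens to 88 mm and grips with 3 to 60 N. Pads are 18 mm wide; open, the fingers measure 123 mm over their backs; the gripper's body (75 mm by 187 mm) begins 45 mm behind the grasp point.
Start: joints at [1.134, 0.689, -0.195, 1.565, 0.157, 0.902, -0.215], TCP at [0.284, -0.557, 0.239] pointing down, gripper open.
Joint ranges: [-3.01, 3.01], [-0.46, 2.08], [-1.47, 1.51], [0.13, 2.56], [-1, 4.14], [0.04, 2.09], [-2.66, 2.66]. Speed limits (rad/s): [2.57, 2.57, 3.14, 3.14, 3.14, 3.14, 3.14].

### API

Orientations are given as a unit quaternion [x, y, z, w].
In Python, from plant import r gives the robot as it stands. The module is installed in compiled form; this text tells all that it offers.
- The arm moves only by the shell command python3 -m jog 'ROWS' [FORCE]. ROWS is JSON, a list of rows, each a list of 5 numbers: the shift along the tool's x, y, z in units of 1 m (1.0 is 1 m), then the turn about the tool's z in units of 360 degrees (1.0 is 360 degrees), then the closure, from 0 (fully open) to 1 (shut). In form: [[dx, dy, dz, yaw, fingers], ...]. A call has 1 to 20 rows; each row shifts and turns the commanded pose from where the row before left it, along the tool's axes as they then stand; what a row does not reach is not made up. A row lasts 1/10 s, in which the tool goes at most 50 mm and 8.59 degrees, less where a joint would pass 70% of its speed; a pose out of reach is approached as far as the arm can. A call with a number of a shift or a turn outside -1 to 1 is refused whole. A call with a gripper value outside its range is refused whole. The fingers move at their own pace and stop on an object; FORCE is the grip in N (left out, the last holds). Time passes only in rows, so rows that do not move let the fingers close. It gives the time, the measured TCP pose, the force and the opening at its end, in the units of the state.
- r.get_state(): the state, without advancing time (a new reading comes with each control period).
- r.snapshot(name): name is "scene" or "top"; returns the picture (400x640x3 uint8, red, green, blue); there is no depth.
- r.get_calibration(name): a dict with "mtx" (3x3 intrinsics, pixels), "dist" ([k1, k2, p1, p2, k3] as OpenCV has them; the pictures are not rectified), "R" (3x3) and "t" (3): a world point X has camera coordinates R X + t. Camera axes: x right, y down, z forward; pixel columns grow to the right and rows downward; lengths in m; the calibration is good to about 2 mm. A picture is of the moment at which its call begins. get_calibration takes no time and is no camera call.
- r.finish_job(): hands the job in, once; it reports no verdict.
Trained networks look in the newest picture that a camera, given by its name, has taken for a name from the list of things; names that differ only in an ending like _2 or _b are one class to them, and where a whole thing is asked for, a point or a joint stands for the part that bears it (a point fixed in the world has none). Each returns a list of dicts, best first, with "score" (0 to 1); they miss things now and then, are a little off and sometimes report something else, mostly with a low value. They report only what shows in the picture. A call takes as long as a camera call. They do not tell look-alikes from the thing itself.
- r.cut_out(thing, camera): "pixels" (400x640 bool, what is visible of it) and "rect" ([left, top, right, bottom] in pixels, round what is visible of it).
The state is a dict: "clock": time; "q": joint angles; "qd": joint speeds; "joint_torque": joint torques, N m; "tool_pos": TCP position; "eef_rot": TCP orientation; "contact_force": force on the tool from outside, world axes, zero at the start; "moment": the same for the moment, N m; "opening": opening from 0.0 (shut) to 1.0 (fully open).
Only numpy, scipy, OpenCV 4.12 (cv2) and the standard library are available. Lean on these libraries where they do the work, as an engineer would, in place of code of your own. Each camera call takes 0.05 s, during which the arm holds its last target.

### The job

Fit the lap plate that has a keyway onto the spindle of the flat lap machine: turn it so that its keyway lines up with the key on the spindle, and let it go fully home, flat on the flange. Leave the other lap plate, the one with the plain round bore, lying where it is.

Things in the scene. Friction and masses are not known exactly. Their poses are not given: they have to be found in the camera images.
- keyed_plate: Metal lap plate, 0.3-0.5 kg, flat on the bench: dark disc 120 mm across, 8 mm thick; on it a rectangular hub, 68 mm along x, 48 mm along y (grip its two flats across y), from 8 to 40 mm above the underside. A 28 mm round bore goes right through; a keyway slot 22 mm wide runs from it along +x only, out through the hub's end and to 40 mm from the axis in the disc. Origin: bore axis, underside; z up.
- spindle: Fixed steel spindle, does not turn: flange 84 mm across; on it a tapered round shaft, 25 mm thick up to 8 mm, 12 mm at 44 mm, tip at 50 mm above the flange; one key, a rib 10 mm wide, 24 mm high, bevelled on top, stands out along +x to 30 mm from the axis. Origin: shaft axis, flange top; z up. With the keyway within 11 degrees of the key a released plate drops home; else it rests on the key.
- machine: Fixed grey flat lap machine, 270 mm along x, 260 mm along y, top 58 mm above the bench. The spindle stands in the shallow black pan on it, 20 mm towards +x from the middle; the pan is 204 mm across, its rim 2 mm above the flange, the flange 70 mm above the bench. Origin: centre of the underside; z up.
- plain_plate: The other metal lap plate, lying near the first: same disc and height, but a round hub 52 mm across and a plain 28 mm round bore with no keyway; it does not fit this spindle. Origin: its axis, underside; z up.
Mind the look-alikes: they are no part of the job. Leave any brown look-alike of the keyed_plate alone.

How it is judged:
On the way:
1. the keyed plate is lifted off the bench to above the flange (height (world z) of keyed_plate above 0.085 m), for 0.1 s.
At the end, for the whole second after the job is handed in: The keyed plate lies at rest on the spindle's flange, home within 5 mm and flat within 4.5 degrees, within 10 mm of the shaft's axis and with its keyway over the key (within 23 degrees), and the plain plate lies within 30 mm of where it was (horizontal distance between keyed_plate and spindle below 0.01 m and z of keyed_plate in the frame of spindle between -0.005 and 0.005 m and angle between the x axis of keyed_plate and the x axis of spindle, either way round below 0.4 rad and angle between keyed_plate's own z axis and vertical below 0.08 rad and linear speed of keyed_plate below 0.03 m/s and distance of plain_plate from where it was at the start of the episode below 0.03 m); the robot touches nothing.
It fails at once if the plain plate is moved more than 30 mm (distance of plain_plate from where it was at the start of the episode above 0.03 m).
It also fails if it takes over 38 s, if anything falls off the work surface, if the arm or the gripper's body presses on something with over 40 N, if the wrist force passes 120 N, or if a joint passes its speed limit or range.

## Working session

There is one attempt and no reset: what is moved stays moved. The work goes in short steps, Python scripts to look and compute and a shell command to move; the robot and the scene stay as the last step left them, time stands still between calls to the robot, and variables do not carry over. Pictures are saved under pics/ and viewed, and the job is handed in when it is done.

```bash
mkdir -p pics; python3 - <<'E'
from plant import r
import cv2,numpy as np
for n in ("scene","top"):
    im=r.snapshot(n); cv2.imwrite(f"pics/{n}0.png",im[:,:,::-1])
    c=r.get_calibration(n); print(n,np.round(c["mtx"],1).tolist(),c["dist"],np.round(c["R"],3).tolist(),np.round(c["t"],3))
s=r.get_state(); print(s["clock"],s["tool_pos"],s["eef_rot"],s["opening"],s["contact_force"])
E
```

```text
scene [[458.2, 0.0, 328.0], [0.0, 458.2, 190.4], [0.0, 0.0, 1.0]] [0.0314314 0.        0.        0.        0.       ] [[-0.424, 0.906, 0.016], [0.76, 0.365, -0.538], [-0.493, -0.216, -0.843]] [ 0.124 -0.343  1.196]
top [[467.9, 0.0, 312.5], [0.0, 467.9, 200.7], [0.0, 0.0, 1.0]] [-0.12103479  0.          0.          0.          0.        ] [[-0.01, -1.0, 0.001], [-0.996, 0.01, -0.086], [0.086, -0.002, -0.996]] [0.077 0.463 1.045]
0.1 [ 0.28322127 -0.55653056  0.23801592] [ 8.52548699e-01 -5.22647188e-01 -7.07103703e-04 -3.64778034e-04] 1.0003078247677637 [-0.74477382 -0.27826304  0.06291618]
```

View pics/scene0.png

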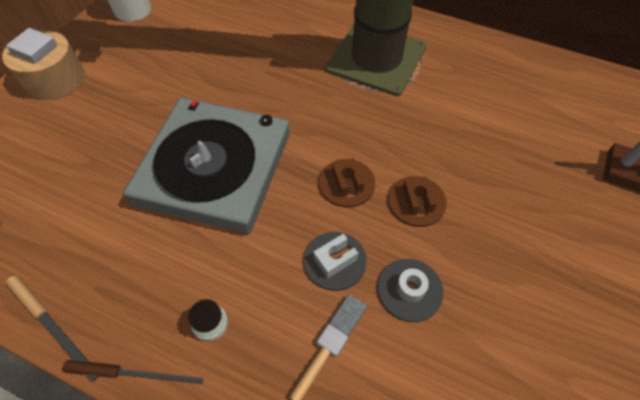

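View pics/top0.png

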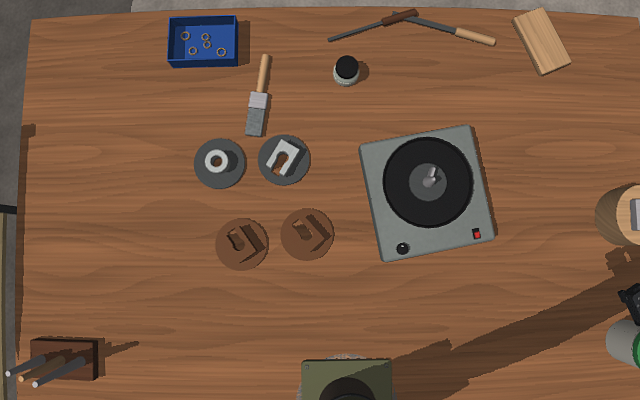

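The whole scene shows in both pictures. In the top picture the candidates are a grey disc with a slotted hub at (285,160), a grey disc with a round hub at (220,162), and two brown look-alikes at (242,243) and (307,233). The grey slotted one fits the description, so I'll confirm it in a crop.

```bash
python3 - <<'E'
from plant import r
import cv2,numpy as np
T=cv2.imread("pics/top0.png");S=cv2.imread("pics/scene0.png")
a=cv2.resize(T[120:200,180:340],None,fx=4.5,fy=4.5,interpolation=cv2.INTER_CUBIC)[:, :400*2]
a=cv2.resize(T[125:195,250:320],(390,390),interpolation=cv2.INTER_CUBIC)
b=cv2.resize(T[145:215,395:465],(390,390),interpolation=cv2.INTER_CUBIC)
cv2.imwrite("pics/crop1.png",np.hstack([a,b]))
a=cv2.resize(S[225:295,300:370],(390,390),interpolation=cv2.INTER_CUBIC)
b=cv2.resize(S[120:190,170:240],(390,390),interpolation=cv2.INTER_CUBIC)
cv2.imwrite("pics/crop2.png",np.hstack([a,b]))
out={}
for cam in("top","scene"):
  for th in("keyed_plate","spindle","plain_plate"):
    for k,d in enumerate(r.cut_out(th,cam)):
      print(cam,th,round(d["score"],2),d["rect"],d["pixels"].sum()); out[f"{cam}_{th}_{k}"]=d["pixels"]
np.savez("masks.npz",**out)
E
```

```text
top keyed_plate 0.82 [280.8, 206.0, 334.7, 262.9] 1994
top keyed_plate 0.81 [259.2, 130.7, 309.2, 192.0] 1951
top keyed_plate 0.65 [214.8, 217.1, 265.5, 271.4] 1998
top spindle 0.59 [410.4, 164.0, 447.0, 203.2] 1126
top plain_plate 0.91 [193.6, 140.6, 244.4, 192.3] 1922
scene keyed_plate 0.8 [305.7, 233.9, 369.5, 293.2] 2813
scene keyed_plate 0.77 [388.9, 177.5, 446.4, 226.9] 2160
scene keyed_plate 0.75 [322.1, 160.7, 372.8, 206.1] 1986
scene spindle 0.71 [184.7, 140.3, 223.1, 175.3] 1178
scene plain_plate 0.75 [377.0, 262.5, 447.1, 319.6] 3117
```

View pics/crop1.png

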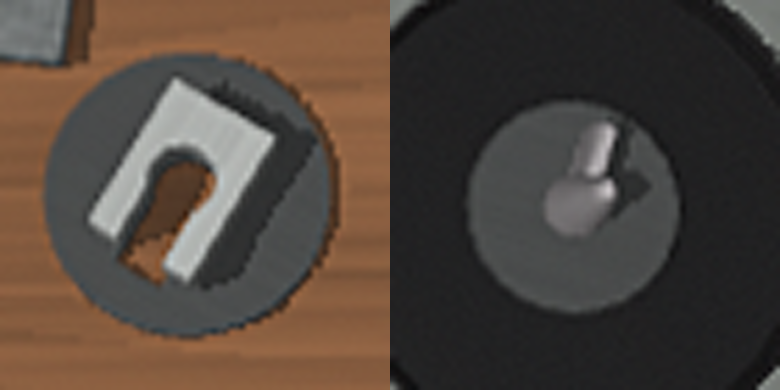

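View pics/crop2.png

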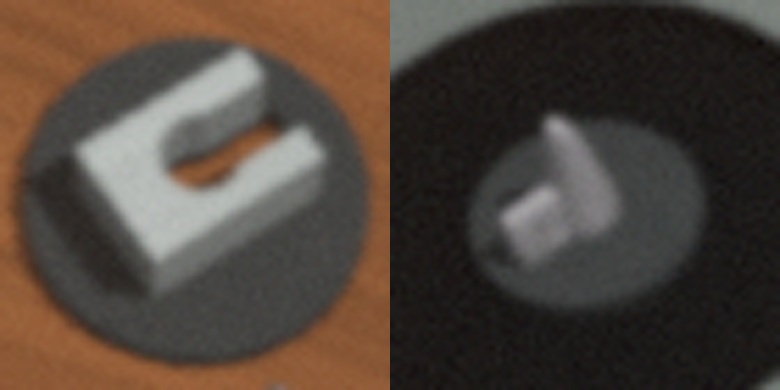

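The crops confirm it: the grey plate at top (285,160) has a rectangular hub with a keyway that opens down-left. On the spindle at (428,181), the key points up and slightly right. Next I'll measure both poses.

```bash
cat > h.py <<'E'
from plant import r
import cv2,numpy as np
def back(cam,uv,z):
    c=r.get_calibration(cam);R=np.array(c["R"]);t=np.array(c["t"])
    n=cv2.undistortPoints(np.float64(uv).reshape(-1,1,2),np.array(c["mtx"]),np.array(c["dist"])).reshape(-1,2)
    d=np.c_[n,np.ones(len(n))]@R; C=-R.T@t
    return (C+d*((z-C[2])/d[:,2])[:,None])[:,:2]
def proj(cam,X):
    c=r.get_calibration(cam)
    return cv2.projectPoints(np.float64(X).reshape(-1,1,3),cv2.Rodrigues(np.array(c["R"]))[0],np.array(c["t"]),np.array(c["mtx"]),np.array(c["dist"]))[0].reshape(-1,2)
E
python3 - <<'E'
from h import *
for cam,box,fbox in(("top",(250,125,320,195),(395,145,465,215)),("scene",(300,225,370,295),(170,120,240,190))):
    im=cv2.imread(f"pics/{cam}0.png")
    g=im.min(2); 
    def blob(m,box):
        k=np.zeros_like(m);k[box[1]:box[3],box[0]:box[2]]=m[box[1]:box[3],box[0]:box[2]]
        n,l,s,_=cv2.connectedComponentsWithStats(k.astype(np.uint8)); i=1+np.argmax(s[1:,4]); return l==i
    H=blob(g>(145 if cam=="top" else 150),box); v,u=np.nonzero(H)
    P=back(cam,np.c_[u,v],0.04)
    (c,wh,a)=cv2.minAreaRect((P*1000).astype(np.float32)); print(cam,"hub",np.round(c,1),np.round(wh,1),round(a,1),H.sum())
    # disc outline: from mask net
    M=np.load("masks.npz"); 
    print([ (k,np.round(back(cam,np.argwhere(M[k])[:,::-1],0.008).mean(0),3)) for k in M if k.startswith(cam+"_keyed")])
    # flange (ellipse) incl. spindle
    x0,y0,x1,y1=fbox
    F=blob((g>45),fbox) if cam=="top" else blob(g>45,fbox)
    F=blob(g>50,fbox)
    cs,_=cv2.findContours(F.astype(np.uint8),cv2.RETR_EXTERNAL,cv2.CHAIN_APPROX_NONE)
    hu=cv2.convexHull(max(cs,key=cv2.contourArea)).reshape(-1,2)
    P=back(cam,hu,0.07)
    A=np.c_[2*P,np.ones(len(P))];s=np.linalg.lstsq(A,(P**2).sum(1),rcond=None)[0]
    print(" flange",np.round(s[:2],4),"R",np.sqrt(s[2]+s[:2]@s[:2]).round(4),F.sum())
    B=blob(g>110,fbox); print(" bright",B.sum())
    vals=g[y0:y1,x0:x1]; print(np.percentile(vals,[5,25,50,75,90,98]))
E
```

```text
top hub [562.8 139.9] [47.2 67.1] 59.0 399
[('top_keyed_plate_0', array([0.387, 0.087])), ('top_keyed_plate_1', array([0.563, 0.14 ])), ('top_keyed_plate_2', array([0.367, 0.237]))]
 flange [ 0.4994 -0.1801] R 0.0419 1073
 bright 77
[ 29.  32.  33.  43.  75. 117.]
scene hub [563.7 141.1] [47.  67.1] 58.9 532
[('scene_keyed_plate_0', array([0.566, 0.143])), ('scene_keyed_plate_1', array([0.369, 0.24 ])), ('scene_keyed_plate_2', array([0.392, 0.09 ]))]
 flange [ 0.4995 -0.1805] R 0.042 1069
 bright 207
[ 19.  23.  25.  59.  91. 122.]
```

```bash
python3 - <<'E'
from h import *
c=np.array([.49945,-.1803])
tot=np.zeros(360)
imgs=[]
for cam,fbox,th in(("top",(395,145,465,215),85),("scene",(170,120,240,190),85)):
    im=cv2.imread(f"pics/{cam}0.png"); g=im.min(2).astype(int)
    x0,y0,x1,y1=fbox
    m=np.zeros(g.shape,bool); m[y0:y1,x0:x1]=g[y0:y1,x0:x1]>th
    n,l,s,_=cv2.connectedComponentsWithStats(m.astype(np.uint8)); 
    # keep comps inside flange
    SC=8
    def ren(a):
        R=np.array([[np.cos(a),-np.sin(a)],[np.sin(a),np.cos(a)]])
        big=np.zeros((70*SC,70*SC),np.uint8)
        def hull(X):
            X=np.array(X);W=np.c_[X[:,:2]@R.T+c,X[:,2]+.07]
            p=(proj(cam,W)-[x0,y0]+.5)*SC
            cv2.fillConvexPoly(big,cv2.convexHull(p.astype(np.int32)),255)
        t=np.linspace(0,2*np.pi,30)
        hull([(rr*np.cos(q),rr*np.sin(q),z) for rr,z in((.0125,0),(.0125,.008),(.006,.044),(.003,.05)) for q in t])
        hull([(x,y,z) for x in(0,.03) for y in(-.005,.005) for z in(0,.019)]+[(x,y,.024) for x in(0,.029) for y in(-.003,.003)])
        return cv2.resize(big,(70,70),interpolation=cv2.INTER_AREA)/255.
    mm=m[y0:y1,x0:x1]
    sc=[]
    for d in range(-60,61,1):
        k=ren(np.radians(d)); sc.append(np.minimum(k,mm).sum()/np.maximum(k,mm).sum())
    sc=np.array(sc); b=np.argmax(sc)-60; print(cam,b,sc.max().round(3),[(d,sc[d+60].round(3)) for d in range(b-12,b+13,3)])
    k=(ren(np.radians(b))>.5).astype(np.uint8)
    crop=cv2.resize(im[y0:y1,x0:x1],(390,390),interpolation=cv2.INTER_CUBIC)
    cs,_=cv2.findContours(cv2.resize(k,(390,390)),0,2); cv2.drawContours(crop,cs,-1,(0,255,0),1)
    imgs.append(crop)
cv2.imwrite("pics/fit1.png",np.hstack(imgs))
E
```

```text
top -17 0.593 [(-29, np.float64(0.497)), (-26, np.float64(0.525)), (-23, np.float64(0.552)), (-20, np.float64(0.579)), (-17, np.float64(0.593)), (-14, np.float64(0.58)), (-11, np.float64(0.553)), (-8, np.float64(0.528)), (-5, np.float64(0.504))]
scene -16 0.545 [(-28, np.float64(0.508)), (-25, np.float64(0.52)), (-22, np.float64(0.531)), (-19, np.float64(0.541)), (-16, np.float64(0.545)), (-13, np.float64(0.54)), (-10, np.float64(0.528)), (-7, np.float64(0.514)), (-4, np.float64(0.497))]
```

View pics/fit1.png

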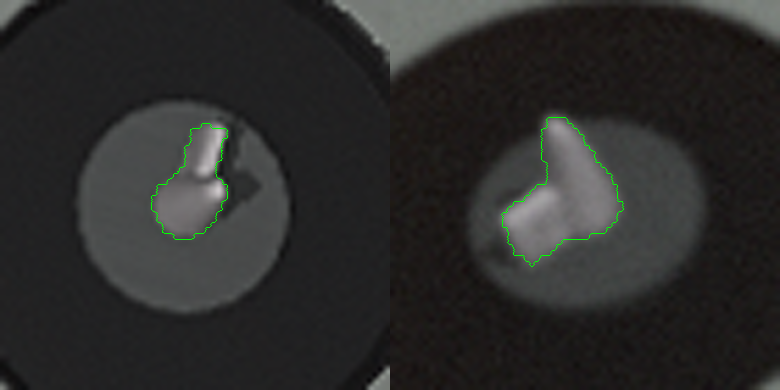

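Both views agree. The plate is at (0.563, 0.140) with its keyway at 149°, and the spindle is at (0.4995, -0.180) with its key at -16.5°. First I'll travel to above the plate.

```bash
python3 -m jog '[[-0.0247,-0.0283,0,0,0],[-0.0247,-0.0283,0,0,0],[-0.0247,-0.0283,0,0,0],[-0.0247,-0.0283,0,0,0],[-0.0247,-0.0283,0,0,0],[-0.0247,-0.0283,0,0,0],[-0.0247,-0.0283,0,0,0],[-0.0247,-0.0283,0,0,0],[-0.0247,-0.0283,0,0,0],[-0.0247,-0.0283,0,0,0],[-0.0247,-0.0283,0,0,0],[-0.0247,-0.0283,0,0,0],[-0.0247,-0.0283,0,0,0],[-0.0247,-0.0283,0,0,0],[-0.0247,-0.0283,0,0,0],[-0.0247,-0.0283,0,0,0],[-0.0247,-0.0283,0,0,0],[-0.0247,-0.0283,0,0,0],[-0.0247,-0.0283,0,0,0],[-0.0247,-0.0283,0,0,0]]' 40
python3 -m jog '[[0,0,0,-0.0225,0],[0,0,0,-0.0225,0],[0,0,0,-0.0225,0],[0,0,0,-0.0225,0],[0,0,0,-0.0225,0],[0,0,0,-0.0225,0],[0,0,0,-0.0225,0],[0,0,0,-0.0225,0],[0,0,0,-0.0225,0],[0,0,0,-0.0225,0],[0,0,0,-0.0225,0],[0,0,0,-0.0225,0],[0,0,0,-0.0225,0],[0,0,0,-0.0225,0],[0,0,0,-0.0225,0],[0,0,0,0,0],[0,0,0,0,0]]'
cat >> h.py <<'E'
def err(xy,phi):
    s=r.get_state();from scipy.spatial.transform import Rotation as Ro
    M=Ro.from_quat(s["eef_rot"]).as_matrix();p=np.array(s["tool_pos"])
    ph=np.degrees(np.arctan2(M[1,0],M[0,0])); d=np.r_[np.array(xy)-p[:2],0]
    print("t",s["clock"],"pos",p.round(4),"phi",ph.round(2),"tilt",np.degrees(np.arccos(-M[2,2])).round(2),"op",s["opening"],"F",np.round(s["contact_force"],1),"q",np.round(s["q"],2))
    w=(phi-ph+180)%360-180
    print("tool shift",(M.T@d).round(4),"yaw turns",round(-w/360,4))
E
python3 -c "from h import *;err((.5632,.1405),59)"
```

```text
clock: 2.4
tool_pos: [0.5643, 0.1415, 0.2388]
eef_rot: [0.853, -0.523, 0.0, -0.0]
contact_force: [0.8, -0.5, -0.2]
opening: 1.002
clock: 4.1
tool_pos: [0.5639, 0.1399, 0.2387]
eef_rot: [0.873, 0.487, -0.0, -0.0]
contact_force: [0.0, 0.3, 0.7]
opening: 1.001
t 4.1 pos [0.5639 0.1399 0.2387] phi 58.26 tilt 0.01 op 1.0009824685273385 F [0.  0.3 0.7] q [ 0.08  0.71 -0.72  1.69  0.55  0.96  0.17]
tool shift [ 0.0002 -0.001   0.    ] yaw turns -0.002
```

```bash
python3 -m jog '[[0,-0.001,0.03,-0.002,0],[0,0,0.04,0,0],[0,0,0.04,0,0],[0,0,0.04,0,0],[0,0,0.03,0,0],[0,0,0.02,0,0],[0,0,0.015,0,0],[0,0,0.01,0,0],[0,0,0,0,0],[0,0,0,0,0]]' 40
python3 - <<'E'
from h import *
err((.5632,.1405),59)
im=r.snapshot("scene");cv2.imwrite("pics/s1.png",cv2.resize(im[180:340,230:490],None,fx=3,fy=3)[:,:,::-1])
E
```

```text
clock: 5.1
tool_pos: [0.5636, 0.1408, 0.0144]
eef_rot: [0.87, 0.494, 0.001, 0.0]
contact_force: [0.9, 0.1, 0.6]
opening: 1.001
t 5.1 pos [0.5636 0.1408 0.0144] phi 59.17 tilt 0.07 op 1.0006943331255742 F [0.9 0.1 0.6] q [-0.05  1.01 -0.47  1.82  0.86  0.53 -0.08]
tool shift [-0.0004 -0.0002 -0.    ] yaw turns 0.0005
```

View pics/s1.png

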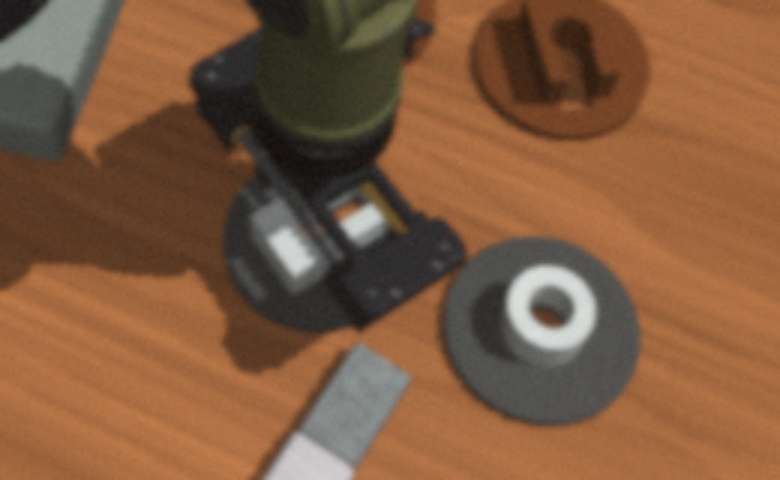

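The jaws straddle the hub at about (320,240) in the crop, and the plain plate at (545,330) is clear of them. Close and lift.

```bash
python3 -m jog '[[0,0,0,0,1],[0,0,0,0,1],[0,0,0,0,1],[0,0,0,0,1],[0,0,0,0,1],[0,0,0,0,1],[0,0,0,0,1],[0,0,0,0,1]]' 40
python3 -m jog '[[0,0,-0.01,0,1],[0,0,-0.02,0,1],[0,0,-0.03,0,1],[0,0,-0.03,0,1],[0,0,-0.03,0,1],[0,0,-0.03,0,1],[0,0,-0.02,0,1],[0,0,0,0,1]]'
python3 -c "from h import *;err((.4995,-.1803),-106.5)"
```

```text
clock: 5.95
tool_pos: [0.5631, 0.1405, 0.0138]
eef_rot: [0.87, 0.494, 0.0, 0.0]
contact_force: [-0.1, 0.5, 1.4]
opening: 0.542
clock: 6.75
tool_pos: [0.564, 0.1411, 0.1863]
eef_rot: [0.87, 0.494, 0.002, 0.0]
contact_force: [0.1, 0.1, -5.3]
opening: 0.536
t 6.75 pos [0.564  0.1411 0.1863] phi 59.19 tilt 0.25 op 0.5355286375096799 F [ 0.1  0.1 -5.3] q [ 0.06  0.77 -0.68  1.74  0.63  0.85  0.12]
tool shift [-0.3091  0.1093 -0.0008] yaw turns 0.4602
```

```bash
python3 -m jog '[[-0.0206,0.0073,0,0,1],[-0.0206,0.0073,0,0,1],[-0.0206,0.0073,0,0,1],[-0.0206,0.0073,0,0,1],[-0.0206,0.0073,0,0,1],[-0.0206,0.0073,0,0,1],[-0.0206,0.0073,0,0,1],[-0.0206,0.0073,0,0,1],[-0.0206,0.0073,0,0,1],[-0.0206,0.0073,0,0,1],[-0.0206,0.0073,0,0,1],[-0.0206,0.0073,0,0,1],[-0.0206,0.0073,0,0,1],[-0.0206,0.0073,0,0,1],[-0.0206,0.0073,0,0,1]]'
python3 -m jog '[[0,0,0,0.0220,1],[0,0,0,0.0220,1],[0,0,0,0.0220,1],[0,0,0,0.0220,1],[0,0,0,0.0220,1],[0,0,0,0.0220,1],[0,0,0,0.0220,1],[0,0,0,0.0220,1],[0,0,0,0.0220,1],[0,0,0,0.0220,1],[0,0,0,0.0220,1],[0,0,0,0.0220,1],[0,0,0,0.0220,1],[0,0,0,0.0220,1],[0,0,0,0.0220,1],[0,0,0,0.0220,1],[0,0,0,0.0220,1],[0,0,0,0.0220,1],[0,0,0,0.0220,1],[0,0,0,0.0220,1]]'
python3 -c "from h import *;err((.4995,-.1803),-106.5)"
```

```text
clock: 8.25
tool_pos: [0.4971, -0.1818, 0.1822]
eef_rot: [0.869, 0.494, -0.001, -0.001]
contact_force: [1.1, -0.6, -5.5]
opening: 0.542
clock: 10.25
tool_pos: [0.4975, -0.1805, 0.1823]
eef_rot: [-0.646, 0.763, 0.001, -0.001]
contact_force: [-0.4, 1.1, -5.5]
opening: 0.542
t 10.25 pos [ 0.4975 -0.1805  0.1823] phi -99.51 tilt 0.19 op 0.5420422160568745 F [-0.4  1.1 -5.5] q [ 0.22  0.65  0.07  1.92 -0.07  0.58 -1.4 ]
tool shift [-0.0005 -0.002  -0.    ] yaw turns 0.0194
```

```bash
python3 -m jog '[[0,0,0,0.0194,1],[-0.0003,-0.0015,0,0,1],[0,0,0,0,1],[0,0,0,0,1]]'
python3 - <<'E'
from h import *
err((.4995,-.1803),-106.5)
a=r.snapshot("top")[100:260,340:540];b=r.snapshot("scene")[60:220,100:300]
cv2.imwrite("pics/p1.png",cv2.resize(np.hstack([a,b]),None,fx=2,fy=2,interpolation=cv2.INTER_CUBIC)[:,:,::-1])
E
```

```text
clock: 10.65
tool_pos: [0.5, -0.1809, 0.1832]
eef_rot: [-0.601, 0.799, 0.0, -0.0]
contact_force: [-0.5, -0.3, -4.6]
opening: 0.542
t 10.65 pos [ 0.5    -0.1809  0.1832] phi -106.06 tilt 0.06 op 0.5417428285453144 F [-0.5 -0.3 -4.6] q [ 0.2   0.65  0.1   1.91 -0.11  0.59 -1.48]
tool shift [-0.0004  0.0006  0.    ] yaw turns 0.0012
```

View pics/p1.png

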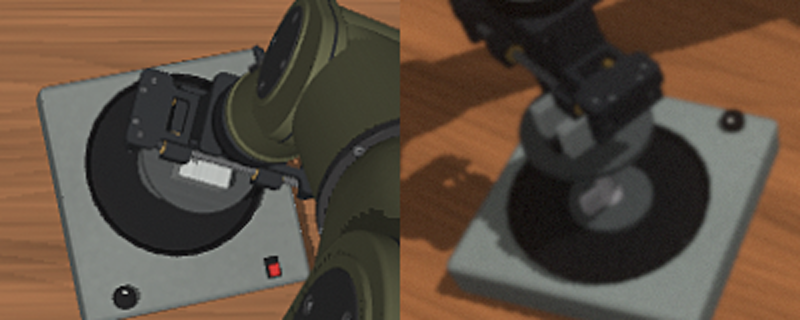

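The plate hangs over the spindle at about (595,140) in the right half, with its keyway facing the key direction. I'll lower it in stages and watch the force.

```bash
python3 -m jog '[[-0.0002,0.0003,0.015,0.0012,1],[0,0,0.02,0,1],[0,0,0.02,0,1],[0,0,0.015,0,1],[0,0,0.005,0,1],[0,0,0,0,1]]'
python3 -c "from h import *;err((.4995,-.1803),-106.5)"
python3 -m jog '[[0,0,0.003,0,1],[0,0,0.004,0,1],[0,0,0.004,0,1],[0,0,0,0,1]]'
python3 -c "from h import *;err((.4995,-.1803),-106.5)"
```

```text
clock: 11.35
tool_pos: [0.4998, -0.1808, 0.1083]
eef_rot: [-0.598, 0.802, 0.0, -0.0]
contact_force: [0.9, 0.0, -4.5]
opening: 0.542
t 11.35 pos [ 0.4998 -0.1808  0.1083] phi -106.6 tilt 0.06 op 0.5417694548397941 F [ 0.9  0.  -4.5] q [ 0.22  0.77  0.07  1.96 -0.13  0.41 -1.47]
tool shift [-0.0004  0.0005  0.    ] yaw turns -0.0003
clock: 11.75
tool_pos: [0.4999, -0.1807, 0.0975]
eef_rot: [-0.598, 0.802, 0.0, -0.0]
contact_force: [-0.5, -1.0, -5.4]
opening: 0.538
t 11.75 pos [ 0.4999 -0.1807  0.0975] phi -106.61 tilt 0.03 op 0.5375311837162606 F [-0.5 -1.  -5.4] q [ 0.22  0.79  0.07  1.97 -0.13  0.38 -1.47]
tool shift [-0.0003  0.0005  0.    ] yaw turns -0.0003
```

The underside is already below the key's top with no contact force, so the keyway is over the key. Continue down to about 2 mm above home and release.

```bash
python3 -m jog '[[0,0,0.004,0,1],[0,0,0.004,0,1],[0,0,0.003,0,1],[0,0,0,0,1]]'
python3 -m jog '[[0,0,0,0,0.4],[0,0,0,0,0.3],[0,0,0,0,0.2],[0,0,0,0,0],[0,0,0,0,0],[0,0,0,0,0],[0,0,0,0,0],[0,0,0,0,0]]'
python3 -c "from h import *;err((.4995,-.1803),-106.5)"
```

```text
clock: 12.15
tool_pos: [0.4998, -0.1807, 0.0862]
eef_rot: [-0.597, 0.802, 0.0, -0.0]
contact_force: [-0.0, 0.3, -4.5]
opening: 0.543
clock: 12.95
tool_pos: [0.5001, -0.1808, 0.0867]
eef_rot: [-0.597, 0.802, -0.0, 0.0]
contact_force: [-0.5, -0.5, 0.7]
opening: 0.999
t 12.95 pos [ 0.5001 -0.1808  0.0867] phi -106.62 tilt 0.0 op 0.9986516397704835 F [-0.5 -0.5  0.7] q [ 0.22  0.81  0.06  1.97 -0.13  0.36 -1.47]
tool shift [-0.0003  0.0007 -0.    ] yaw turns -0.0003
```

```bash
python3 -m jog '[[0,0,-0.01,0,0],[0,0,-0.03,0,0],[0,0,-0.04,0,0],[0,0,-0.04,0,0],[0,0,-0.03,0,0],[-0.04,0,0,0,0],[-0.04,0,0,0,0],[-0.04,0,0,0,0],[-0.04,0,0,0,0],[-0.04,0,0,0,0],[-0.04,0,0,0,0],[0,0,0,0,0],[0,0,0,0,0]]'
python3 - <<'E'
from h import *
A=r.snapshot("top");B=r.snapshot("scene")
cv2.imwrite("pics/topE.png",A[:,:,::-1]);cv2.imwrite("pics/sceneE.png",B[:,:,::-1])
a=A[130:230,380:480];b=B[110:210,155:255]
cv2.imwrite("pics/e1.png",cv2.resize(np.hstack([a,b]),None,fx=4,fy=4,interpolation=cv2.INTER_CUBIC)[:,:,::-1])
for cam,im,bx in(("top",A,(380,130,480,230)),("scene",B,(155,110,255,210))):
    g=im.min(2);x0,y0,x1,y1=bx;k=np.zeros(g.shape,np.uint8);k[y0:y1,x0:x1]=g[y0:y1,x0:x1]>145
    k[:]*=1
    for z in(.11,.12):
        n,l,s,c=cv2.connectedComponentsWithStats(k);cand=[i for i in range(1,n) if np.hypot(*(c[i]-[(x0+x1)/2,(y0+y1)/2]))<25]
        i=max(cand,key=lambda i:s[i,4]);v,u=np.nonzero(l==i)
        q=cv2.minAreaRect((back(cam,np.c_[u,v],z)*1000).astype(np.float32));print(cam,z,np.round(q[0],1),np.round(q[1],1),round(q[2],1))
M=np.load("masks.npz")
for d in r.cut_out("plain_plate","scene")[:1]:
    print(back("scene",np.argwhere(d["pixels"])[:,::-1],.008).mean(0),back("scene",np.argwhere(M["scene_plain_plate_0"])[:,::-1],.008).mean(0))
E
```

```text
clock: 14.25
tool_pos: [0.5686, 0.05, 0.2371]
eef_rot: [-0.598, 0.801, -0.0, -0.0]
contact_force: [0.1, -0.5, -0.5]
opening: 1.003
top 0.11 [ 497.6 -180.1] [48.9 68.6] 72.9
top 0.12 [ 496.3 -177.4] [48.4 67.9] 72.9
scene 0.11 [ 499.  -179.3] [49.8 69.5] 73.0
scene 0.12 [ 504.7 -173. ] [49.1 68.6] 73.0
[0.55883149 0.29257847] [0.55920364 0.29249817]
```

View pics/e1.png

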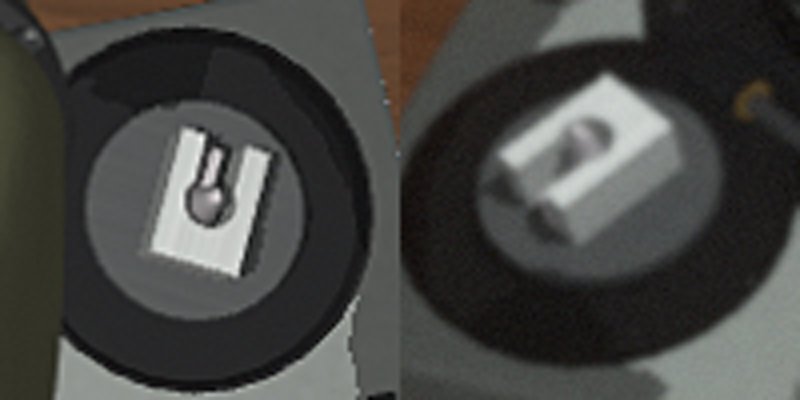

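The plate sits flat with the shaft through its bore and the key in the keyway (left half, about (210,190)). With the hub top taken at home height, both cameras put its centre within 2 mm of the shaft and its yaw at -17°. The plain plate hasn't moved, so I'll hand in the job.

```bash
python3 -c "
from plant import r
print(r.finish_job())"
```

```text
the job is handed in; nothing more can be done
None
```

The keyed lap plate is on the spindle with its keyway over the key, and I handed the job in at about 14.5 s of the 38 s allowed. No verdict came back, so what follows is from my own last checks.

I gripped the grey keyed plate by its hub flats, lifted it well above the flange and turned it about 166° to line up with the key. I then lowered it with no contact force beyond the plate's own weight and released it about 2 mm above home.

- **Position:** both cameras put the plate within about 2 mm of the shaft axis.
- **Height:** with the hub top taken at home height, the two cameras agree to about 2 mm. At 10 mm higher they disagree by about 9 mm, so the plate is home.
- **Keyway:** the plate's yaw is about -17°, against the key's -16.5°.
- **Plain plate:** it moved less than 1 mm between the first and last pictures.
- **Robot:** it ended clear of everything, with contact force near zero.

None of my checks failed. I judged flatness by eye from the pictures and did not measure it.

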